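# Flip the hex key and lever the clamp bolt tight

### The arm

A 6-joint arm with a two-finger parallel gripper is mounted at the origin on the work surface. World frame = base frame: x ahead of the robot, y to its left, z up, the work surface at z = 0. Lengths are in m, angles in rad, forces in N, time in s.
With the tool pointing down it reaches from about 0.275 to 1 m from the base axis. Payload 8.4 kg.
Tool frame: the origin (TCP) lies on the centre line of the jaws, within the pads' length; the fingertips stand 17 mm ahead of it and the grasp point (between the pads) lies 2 mm behind it (bot.tcp_to_tips is the y of the fingertips in the tool frame, in m); y points along the fingers, z is the direction in which the jaws open and shut, and the axes are right-handed (so a half turn about y gives the same grasp; the last joint's range is limited). The gripper opens to 85 mm and grips with 20 to 120 N. Pads are 22 mm wide; open, the fingers measure 114 mm over their backs; the gripper's body (76 mm by 85 mm) begins 54 mm behind the grasp point. The pads swing forward as they close: fully open they stand 13 mm farther back than shut.
Start: joints at [1.305, 0.353, 1.633, -0, 1.155, -0.002], TCP at [0.163, 0.603, 0.228] pointing down, gripper open.
Joint ranges: [-2.63, 2.63], [-0.92, 2.1], [0.06, 2.66], [-1.3, 4.44], [0, 2.69], [-3.02, 3.02]. Speed limits (rad/s): [2.22, 2.22, 2.79, 3.14, 3.14, 3.14].

### API

Orientations are given as a unit quaternion [x, y, z, w].
In Python, from workcell import bot, hand, kinematics, get_obs, vision, hand_in gives the robot as it stands. The module is installed in compiled form; this text tells all that it offers. Calls block until the motion is done:
- bot.reach(position, orientation): joint-space move of the TCP to a pose.
- bot.servo_line(position, ori=None, velocity=0.15): straight line of the TCP; ori=None keeps the orientation; velocity is the mean speed in m/s.
- bot.goto_joints(angles): joint-space move.
- hand.move_gripper(opening, strength=None): finger opening in m; strength is the grip in N (None keeps the last); returns when the fingers have stopped.
- bot.dwell(seconds).
- kinematics.solve_ik(position, orientation): joint angles nearest the present ones, or None.
- get_obs(): the state.
- vision.read_camera(name): name is "scene" or "top"; returns a dict with "frame" (480x640x3 uint8, red, green, blue), "intrinsics" (3x3 intrinsics, pixels), "dist" ([k1, k2, p1, p2, k3] as OpenCV has them; the pictures are not rectified), "view" (4x4, takes a point from world to camera coordinates). Camera axes: x right, y down, z forward; pixel columns grow to the right and rows downward; lengths in m; the calibration is good to about 2 mm. A picture is of the moment at which its call begins. There is no depth.
A pose or a line that the arm cannot do raises bot.IKError and nothing moves.
- hand_in(): hands the job in, once; it reports no verdict.
The state is a dict: "time_s": time; "joint_pos": joint angles; "joint_vel": joint speeds; "joint_efforts": joint torques, N m; "position": TCP position; "orientation": TCP orientation; "wrist_force": force on the tool from outside, world axes, zero at the start; "ft_torque": the same for the moment, N m; "gripper_width": finger opening in m.
Only numpy, scipy, OpenCV 4.12 (cv2) and the standard library are available. Lean on these libraries where they do the work, as an engineer would, in place of code of your own. Each camera call takes 0.05 s, during which the arm holds its last target. There are 200 camera calls.

### The job

The clamp bolt on the drill table has only been spun down, and the L-shaped hex key still stands in it on its long arm. Pull the key out, turn it over and push its short arm fully down into the bolt's socket, then, with the long arm as the lever, turn the stiff bolt clockwise until it comes up solid against its stop, without wrenching it any harder than that takes. Let go and leave the key seated in the bolt; do not push the other things on the bench about.

Things in the scene. Friction and masses are not known exactly. Their poses are not given: they have to be found in the camera images.
- hex_key: Dark steel L-shaped hex key, 14 mm across flats, 0.25 to 0.36 kg, loose. Origin: where the axes of its two arms cross, at the bend. Long arm along its -z, end 180 mm from the origin; short arm along its +x, end 54 mm from the origin; y is square to the plane of the L. Two flats of each arm face +y and -y: hold it across y, 14 mm wide. Centre of mass about 69 mm from the bend along the long arm.
- short_tip (a point): Middle of the end face of the key's short arm; axes as the key's. At the start the short arm sticks out level at the top, 242 mm above the bench, towards the robot's left, within 25 degrees. Seated on the socket's floor, this point is 26 mm under the mouth and the long arm lies level 28 mm above the mouth; let go, it sags by up to 9 degrees in the play.
- long_tip (a point): Middle of the end face of the key's long arm; axes as the key's. At the start it is on the floor of the bolt's socket, 26 mm deep, and the key stands on it, leaning by up to 7 degrees towards the short arm in the play.
- bolt (a joint): Turning of the clamp bolt, rad; grows clockwise seen from above (tightening). Starts between -0.08 and 0.08; hard stop (tight) at 0.55. Stiff: about 1.5 N m turns it, all the way, and it stays where it is left: about 10 N square to the long arm at 145 mm from the axis, 20 N at 70 mm or less. The key has 0.13 rad of play in the socket each way and gives as much again under load.
- socket_mouth (a point): Centre of the socket's mouth in the bright round bolt head (31 mm across, 30 mm tall), 88 mm above the bench; z up along the axis, turns with the bolt. Hexagon 15 mm across flats, 26 mm deep. Corners lie on its x axis (yellow mark) and every 60 degrees from it: the short arm enters when the long arm points along one of these six directions, within 7 degrees.
- fixture: Cast slotted drill table lying on the bench, fixed, 240 x 220 mm, 20 mm thick, with a steel strap (top at 56 mm), a heel block and an aluminium workpiece. Origin on the bench straight under the bolt; z up. Nothing on it but the bolt stands above 56 mm.
- oil_bottle: Bystander: clear oil bottle with a red cap, 52 mm across, 130 mm tall; origin under its centre.
- screwdriver: Bystander: screwdriver lying on the bench; origin under its middle.
- offcut: Bystander: aluminium block, 70 x 50 x 22 mm; origin under its centre.
- chuck_key: Bystander: T-shaped steel chuck key lying on the bench, about 95 x 80 mm; origin under its middle.
- step_block: Bystander: dark steel block, 50 x 35 x 30 mm; origin under its centre.
- drill_chuck: Bystander: bright steel drill chuck standing on end, 42 mm across, 62 mm tall; origin under its centre.
- bolt_seat: Brass washer, 42 mm across and 2 mm thick, on the strap, with the clamp bolt that it carries. Origin on the bolt's axis 56 mm above the bench; fixed. Do not wrench the key: turning loads the flats of the socket with some 260 N in all; a pull of about 18 N at 145 mm against the stop makes 520 N, which is too much. Keep pulls under 15 N there.
Things that resemble listed ones, but are neither listed nor needed, are in the scene too. Leave any turquoise look-alike of the hex_key alone.

How it is judged:
By the outcome, as a careful person would: the job done as asked, in the order asked, and still so for the second after the job is handed in, with the robot touching nothing.
It also fails if it takes over 72 s, if anything falls off the work surface, if the arm or the gripper's body presses on something with over 40 N, if the wrist force passes 120 N, or if a joint passes its speed limit or range.

## Working session

There is one attempt and no reset: what is moved stays moved. The work goes in short steps, each a Python script; the robot and the scene stay as the last script left them, time stands still between calls to the robot, and variables do not carry over. Pictures are saved under pics/ and viewed, about 8 in all and at most 12, crops included, and the job is handed in when it is done.

```bash
mkdir -p pics; cat > h.py <<'E'
import numpy as np, cv2
from scipy.spatial.transform import Rotation as R
from workcell import bot, hand, kinematics, get_obs, vision, hand_in
def cam(n):
    d=vision.read_camera(n); return d
def save(fn,img): cv2.imwrite('pics/'+fn, img[:,:,::-1])
def crop(img,x0,y0,x1,y1,s): return cv2.resize(img[y0:y1,x0:x1],None,fx=s,fy=s,interpolation=cv2.INTER_CUBIC)
def proj(d,P):
    P=np.atleast_2d(np.array(P,float)); V=np.array(d['view'])
    return cv2.projectPoints(P,cv2.Rodrigues(V[:3,:3])[0],V[:3,3],np.array(d['intrinsics']),np.array(d['dist'],float))[0][:,0]
def ray(d,uv):
    V=np.array(d['view']); n=cv2.undistortPoints(np.array([[uv]],float),np.array(d['intrinsics']),np.array(d['dist'],float))[0,0]
    Rm=V[:3,:3]; return -Rm.T@V[:3,3], Rm.T@np.array([n[0],n[1],1])
def atz(d,uv,z):
    o,v=ray(d,uv); return o+v*(z-o[2])/v[2]
def tri(d1,u1,d2,u2):
    o1,v1=ray(d1,u1);o2,v2=ray(d2,u2);v1/=np.linalg.norm(v1);v2/=np.linalg.norm(v2)
    t=np.linalg.lstsq(np.c_[v1,-v2],o2-o1,rcond=None)[0]; a=o1+t[0]*v1;b=o2+t[1]*v2
    return (a+b)/2,np.linalg.norm(a-b)
E
python3 - <<'E'
from h import *
import pickle
D={n:cam(n) for n in('scene','top')}
pickle.dump(D,open('d0.pkl','wb'))
for n in D:
    save(n+'0.png',D[n]['frame']); V=np.array(D[n]['view']); print(n,-V[:3,:3].T@V[:3,3],V[2,:3])
o=get_obs(); print(o['time_s'],o['orientation'],o['gripper_width'],bot.tcp_to_tips)
E
```

```text
scene [1.51374349 0.50889777 1.06949264] [-0.71033345 -0.32532129 -0.62417341]
top [0.24960229 0.03351651 1.58329768] [ 0.1604543   0.01791661 -0.98688065]
0.1 [ 0.70138243 -0.09303705  0.09292965 -0.7005504 ] 0.08530298163211565 0.017
```

View pics/scene0.png

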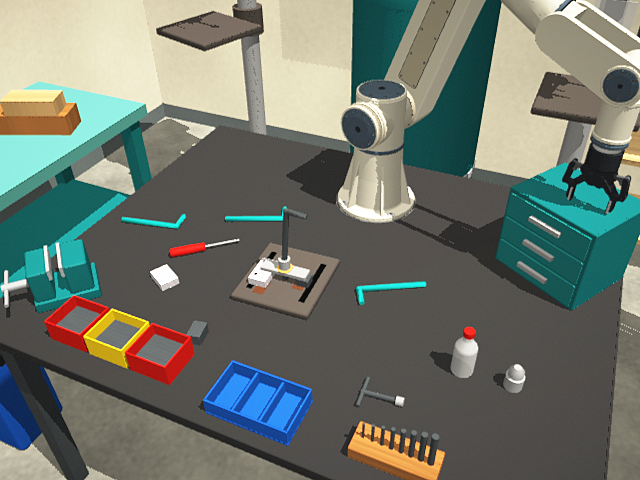

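View pics/top0.png

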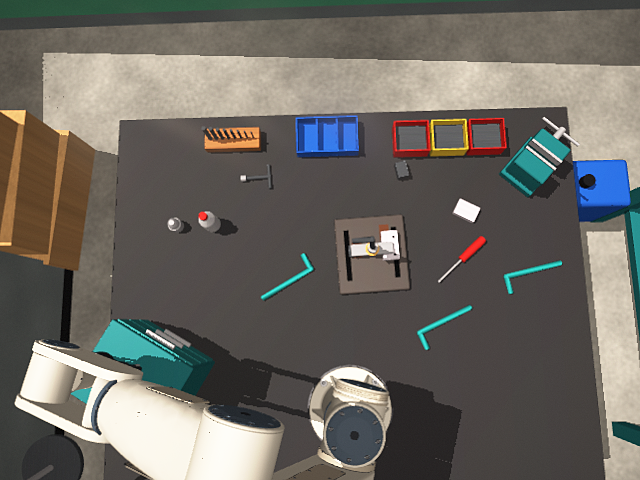

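The dark key stands in the bolt at scene (285,212)–(285,262), or top about (372,247). The three L shapes lying on the bench at scene (155,220), (255,217) and (390,288) are turquoise look-alikes, so I'll leave them alone. Next is an enlarged crop to confirm.

```bash
python3 - <<'E'
from h import *
import pickle
D=pickle.load(open('d0.pkl','rb'))
a=crop(D['scene']['frame'],245,195,325,295,6)[:600,:]; 
b=crop(D['top']['frame'],340,215,410,285,6)
b=cv2.copyMakeBorder(b,0,180,0,0,cv2.BORDER_CONSTANT)
img=np.hstack([cv2.resize(a,(400,500)),cv2.resize(crop(D['top']['frame'],345,220,405,275,1),(400,367),interpolation=cv2.INTER_CUBIC)[:367] if 0 else cv2.copyMakeBorder(cv2.resize(D['top']['frame'][220:275,345:405],(400,367),interpolation=cv2.INTER_CUBIC),0,133,0,0,cv2.BORDER_CONSTANT)])
save('z0.png',img)
E
```

```text
(no output)
```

View pics/z0.png

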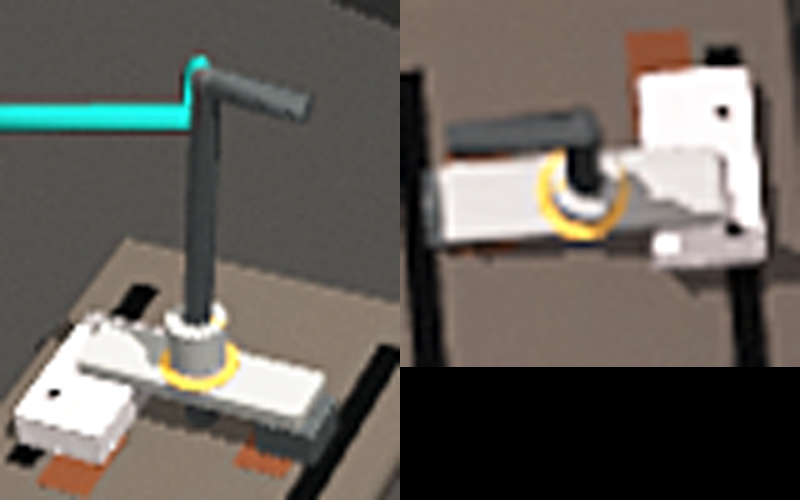

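The crop confirms it: the dark grey key is in the bright bolt, and only turquoise look-alikes are elsewhere. In scene pixels the bend is at (286,212), the short tip at (305.5,216) and the mouth at (284.5,258). In top pixels the bend is at (372.7,239.3), the short tip at (352,240.5) and the washer at (372.5,249.2).

```bash
python3 - <<'E'
from h import *
import pickle
D=pickle.load(open('d0.pkl','rb')); S,T=D['scene'],D['top']
print('bend',tri(S,(286,211.8),T,(372.7,239.3)))
print('stip',tri(S,(305.3,216.2),T,(352,240.5)))
print('washer S',atz(S,(285,267.4),.058),'T',atz(T,(372.5,249.2),.058))
print('mouth S',atz(S,(284.4,258.2),.088))
w=(atz(S,(285,267.4),.058)+atz(T,(372.5,249.2),.058))/2
print('bend@242 S',atz(S,(286,211.8),.242),'T',atz(T,(372.7,239.3),.242))
print('tip@242 S',atz(S,(305.3,216.2),.24),'T',atz(T,(352,240.5),.24))
def q(yd,zd):
    yd=np.array(yd,float);zd=np.array(zd,float); return R.from_matrix(np.c_[np.cross(yd,zd),yd,zd]).as_quat()
# feasibility: initial grasp, tool y tilted by t below horizontal pointing +h
c=w; 
for az in (80,90,100):
  h=np.array([np.cos(np.radians(az)),np.sin(np.radians(az)),0]); k=np.cross([0,0,1],h)
  for t in (0,20,30,45,60):
    for s in(1,-1):
      yd=h*np.cos(np.radians(t))-np.array([0,0,1])*np.sin(np.radians(t))
      j=kinematics.solve_ik([c[0],c[1],.16],q(yd,s*k))
      rr=R.from_rotvec(k*np.pi/2)
      j2=kinematics.solve_ik(c*[1,1,0]-h*.08+[0,0,.116],(rr*R.from_quat(q(yd,s*k))).as_quat())
      j3=kinematics.solve_ik(c*[1,1,0]+[0,0,.25],(rr*R.from_quat(q(yd,s*k))).as_quat())
      f=lambda j:None if j is None else np.round(j,2)
      print(az,t,s,f(j),f(j2))
E
```

```text
bend (array([ 0.47600603, -0.06921321,  0.23573926]), np.float64(0.0009628612002891413))
stip (array([ 0.47480896, -0.0148396 ,  0.23702538]), np.float64(0.005210093264498595))
washer S [ 0.48267815 -0.07920731  0.058     ] T [ 0.47488951 -0.08050092  0.058     ]
mouth S [ 0.48101602 -0.08011263  0.088     ]
bend@242 S [ 0.48390767 -0.06535077  0.242     ] T [ 0.47475292 -0.06829605  0.242     ]
tip@242 S [ 0.47921767 -0.01550508  0.24      ] T [ 0.4732618  -0.01234139  0.24      ]
80 0 1 [-0.79  0.92  1.81  0.99  1.8   1.91] [-0.33  0.29  2.01  0.    0.83  2.98]
80 0 -1 [-0.79  0.92  1.81  0.99  1.8  -1.23] [-0.33  0.29  2.01  0.    0.83 -0.16]
80 20 1 [-0.76  0.7   1.88  0.9   1.56  2.03] [-0.09  0.32  2.04 -0.46  0.87 -2.74]
80 20 -1 [-0.76  0.7   1.88  0.9   1.56 -1.11] [-0.09  0.32  2.04 -0.46  0.87  0.4 ]
80 30 1 [-0.72  0.6   1.9   0.84  1.44  2.11] [ 0.02  0.38  2.03 -0.65  0.95 -2.51]
80 30 -1 [-0.72  0.6   1.9   0.84  1.44 -1.03] [ 0.02  0.38  2.03 -0.65  0.95  0.64]
80 45 1 [-0.64  0.45  1.94  0.73  1.27  2.27] [ 0.16  0.49  2.02 -0.84  1.12 -2.24]
80 45 -1 [-0.64  0.45  1
[... 1192 characters left out ...]
1.98 -1.18] [-0.31  0.33  1.96  0.    0.85 -0.49]
100 20 1 [-0.64  0.78  1.67  0.71  1.74  2.03] None
100 20 -1 [-0.64  0.78  1.67  0.71  1.74 -1.12] [-0.09  0.3   2.06 -0.51  0.74  0.11]
100 30 1 [-0.62  0.68  1.71  0.65  1.62  2.07] [ 0.02  0.34  2.1  -0.78  0.78 -2.71]
100 30 -1 [-0.62  0.68  1.71  0.65  1.62 -1.07] [ 0.02  0.34  2.1  -0.78  0.78  0.43]
100 45 1 [-0.55  0.53  1.78  0.56  1.44  2.16] [ 0.18  0.44  2.14 -1.07  0.93 -2.31]
100 45 -1 [-0.55  0.53  1.78  0.56  1.44 -0.98] [ 0.18  0.44  2.14 -1.07  0.93  0.84]
100 60 1 [-0.46  0.4   1.86  0.44  1.25  2.29] [ 0.3   0.59  2.14 -1.24  1.14 -2.02]
100 60 -1 [-0.46  0.4   1.86  0.44  1.25 -0.85] [ 0.3   0.59  2.14 -1.24  1.14  1.12]
```

```bash
cat >> h.py <<'E'
def q(yd,zd):
    yd=np.array(yd,float);zd=np.array(zd,float); return R.from_matrix(np.c_[np.cross(yd,zd),yd,zd]).as_quat()
Z=np.array([0,0,1.])
def hd(az): a=np.radians(az); return np.array([np.cos(a),np.sin(a),0])
E
python3 - <<'E'
from h import *
import pickle
from scipy.optimize import minimize
D=pickle.load(open('d0.pkl','rb'))
ang=np.linspace(0,2*np.pi,60); circ=lambda c,r,z:np.c_[c[0]+r*np.cos(ang),c[1]+r*np.sin(ang),0*ang+z]
C=[]
for n,b in (('scene',(270,255,300,285)),('top',(360,235,385,262))):
    d=D[n]; f=d['frame'].astype(float); x0,y0,x1,y1=b; f=f[y0:y1,x0:x1]
    w=np.clip((np.minimum(f[...,0],f[...,1])-f[...,2])-40,0,None)
    vv,uu=np.mgrid[y0:y1,x0:x1]; m=np.array([(w*uu).sum(),(w*vv).sum()])/w.sum()
    def cen(c,s=16):
        im=np.zeros(((y1-y0)*s,(x1-x0)*s),np.uint8)
        pp=lambda P:((proj(d,P)-[x0,y0]+.5)*s).astype(np.int32)
        cv2.fillPoly(im,[pp(circ(c,.021,.058))],255)
        cv2.fillPoly(im,[cv2.convexHull(pp(np.r_[circ(c,.0155,.058),circ(c,.0155,.088)]))],0)
        v,u=np.nonzero(im); return np.array([u.mean(),v.mean()])/s+[x0-.5,y0-.5]
    c=np.array([.478,-.08])
    for _ in range(6):
        g=cen(c); uv=proj(d,[[*c,.058]])[0]+(m-g); c=atz(d,uv,.058)[:2]
    print(n,'washer',c,m,(w>30).sum()); C.append(c)
c=np.mean(C,0); print(c); np.save('c.npy',c)
az,t,s=93,20,.100; h=hd(az);k=np.cross(Z,h)
yd=h*np.cos(np.radians(t))-Z*np.sin(np.radians(t))
kp=np.r_[c,0]+h*.0053+Z*.142   # key axis point at s
best=None
for sg in(1,-1):
    Q=q(yd,sg*k); j=kinematics.solve_ik(kp+.002*yd,Q); print(sg,np.round(j,2))
Q=q(yd,-k); np.savez('g.npz',kp=kp,Q=Q,yd=yd,h=h,k=k)
# final-arc check
for a in range(-87,-155,-15):
    d=hd(a); fy=-Z*np.cos(np.radians(t))+d*np.sin(np.radians(t)); kk=np.cross(Z,-d)
    j=kinematics.solve_ik(np.r_[c,.116]+d*s,q(fy,-kk)); print(a,None if j is None else np.round(j,2))
hand.move_gripper(.06,80)
o=get_obs(); bot.servo_line(np.array(o['position'])+[0,0,.2],velocity=.4)
pre=kp+.002*yd-yd*.16
bot.reach(pre+Z*.15,Q); bot.servo_line(pre,velocity=.25)
o=get_obs(); print(o['time_s'],o['position'],pre)
for n in('scene','top'): 
    d=cam(n); save(n+'1.png',d['frame'])
    pickle.dump(d,open(n+'1.pkl','wb'))
a=cv2.imread('pics/scene1.png')[190:310,220:340]; b=cv2.imread('pics/top1.png')[190:310,330:450]
cv2.imwrite('pics/z1.png',np.hstack([cv2.resize(x,(400,400),interpolation=cv2.INTER_CUBIC) for x in(a,b)]))
E
```

```text
scene washer [ 0.48187943 -0.07992273] [284.98551724 269.02022989] 52
top washer [ 0.47472219 -0.07362756] [369.51839588 250.92825607] 38
[ 0.47830081 -0.07677515]
1 [-0.68  0.78  1.76  0.78  1.65  2.01]
-1 [-0.68  0.78  1.76  0.78  1.65 -1.13]
-87 [-0.12  0.31  2.05 -0.5   0.78  0.18]
-102 [-0.12  0.32  2.04 -0.46  0.87  0.4 ]
-117 [-0.13  0.33  2.03 -0.41  0.95  0.61]
-132 [-0.13  0.33  2.02 -0.34  1.02  0.81]
-147 [-0.14  0.34  2.01 -0.26  1.07  1.01]
5.075 [ 0.48618764 -0.21989949  0.19697568] [ 0.48579382 -0.21975037  0.19603918]
```

View pics/z1.png

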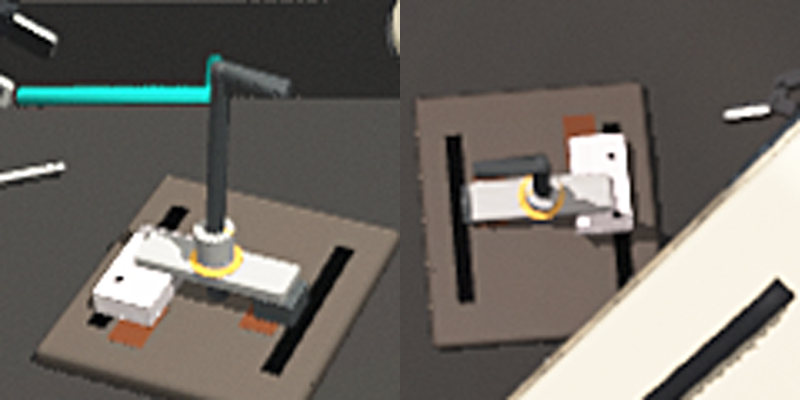

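The key still stands as before, with the scene bend at (285,212) and the top bend at (372.5,239). The jaws are waiting clear on its right. Next I approach, grip and feel for the play.

```bash
python3 - <<'E'
from h import *
g=np.load('g.npz'); kp,Q,yd,h,k=[g[n] for n in('kp','Q','yd','h','k')]
kp=np.array([.4785,-.080,0])+h*.0053+Z*.142
tgt=kp+.002*yd
bot.servo_line(tgt-yd*.08,velocity=.25); bot.servo_line(tgt,velocity=.12)
o=get_obs(); f0=np.array(o['wrist_force']); m0=np.array(o['ft_torque']); print('base',f0,m0,o['position'])
hand.move_gripper(.0,60); bot.dwell(.2)
def st():
    o=get_obs(); return np.array(o['position']),np.array(o['wrist_force'])-f0,np.array(o['ft_torque'])-m0,o
p,f,m,o=st(); print('closed',p.round(4),f.round(1),m.round(2),o['gripper_width'],o['time_s'])
np.savez('base.npz',f0=f0,m0=m0)
p0=p.copy()
for ax in (k,h):
    lim=[]
    for s in(1,-1):
        for i in range(1,9):
            bot.servo_line(p0+ax*s*i*.0007,velocity=.02); bot.dwell(.05); p,f,m,o=st()
            print(s,i,((p-p0)@ax*1e3).round(2),f.round(1),m.round(2))
            if abs((f)@ax)>6: break
        bot.servo_line(p0,velocity=.05)
print(get_obs()['time_s'])
E
```

```text
base [-0.3109211  -0.69315009 -0.09202867] [-0.45225277  0.03571151 -0.02482871] [ 0.47844507 -0.07331826  0.14145541]
closed [ 0.4784 -0.0729  0.1415] [ 1.6 -0.6  1.7] [ 0.23 -0.3  -0.25] 0.011399756367122009 7.1583
1 1 0.48 [ 3.9 -1.   0.7] [ 0.12 -0.42 -0.41]
1 2 1.08 [5.7 0.5 1.3] [ 0.08 -0.61 -0.72]
1 3 1.63 [ 7.6 -0.2  1.1] [ 0.16 -0.71 -0.9 ]
-1 1 -0.36 [ 0.5 -0.5  2. ] [ 0.2  -0.17  0.01]
-1 2 -1.07 [-0.4 -0.6  1.2] [0.17 0.11 0.24]
-1 3 -1.79 [-2.4 -1.3  2.4] [0.21 0.28 0.51]
-1 4 -2.49 [-4.7 -0.1  2. ] [0.22 0.43 0.75]
-1 5 -3.04 [-6.  -0.8  2.5] [0.24 0.54 0.89]
1 1 0.5 [ 2.8 -1.5  0.7] [ 0.09 -0.18 -0.09]
1 2 1.19 [ 1.8 -1.7  1.6] [-0.05 -0.23 -0.19]
1 3 1.88 [ 1.9 -4.   1.7] [-0.14 -0.28 -0.25]
1 4 2.42 [ 2.2 -5.3  2.1] [-0.2  -0.26 -0.21]
1 5 2.95 [ 2.8 -6.   2.7] [-0.31 -0.23 -0.1 ]
-1 1 -0.48 [2.5 0.3 2.2] [ 0.21 -0.24 -0.2 ]
-1 2 -1.28 [1.8 1.3 1. ] [ 0.32 -0.24 -0.24]
-1 3 -2.04 [1.5 1.4 1.3] [ 0.3  -0.25 -0.18]
-1 4 -2.75 [1.9 2.4 1. ] [ 0.42 -0.23 -0.17]
-1 5 -3.46 [2.  3.6 1.2] [ 0.56 -0.21 -0.18]
-1 6 -4.16 [1.3 3.5 0. ] [ 0.51 -0.2  -0.11]
-1 7 -4.84 [1.5 4.1 0.7] [ 0.55 -0.19 -0.22]
-1 8 -5.57 [1.1 5.1 0.6] [ 0.54 -0.18 -0.15]
14.4667
```

```bash
cat >> h.py <<'E'
def mat(p,r):
    M=np.eye(4);M[:3,:3]=r;M[:3,3]=p;return M
def obsT(o): return mat(o['position'],R.from_quat(o['orientation']).as_matrix())
def keymat(p,d,droop=0):
    # seated style pose: bend at p, long arm along level dir d, short arm down
    d=np.array(d);z=-d;x=-Z;y=np.cross(z,x); M=mat(p,np.c_[x,y,z])
    M[:3,:3]=R.from_rotvec(y*droop).as_matrix()@M[:3,:3]; return M
def tool_for(K,rel):
    T=K@np.linalg.inv(rel); return T[:3,3],R.from_matrix(T[:3,:3]).as_quat()
E
python3 - <<'E'
from h import *
import pickle
g=np.load('g.npz'); h,k=g['h'],g['k']
o=get_obs(); T0=obsT(o); dl=np.radians(4.2)
zk=Z*np.cos(dl)+h*np.sin(dl); xk=h*np.cos(dl)-Z*np.sin(dl)
K0=mat(np.array([o['position'][0],-.080,.062])+.18*zk,np.c_[xk,k,zk])
rel=np.linalg.inv(T0)@K0; np.save('rel.npy',rel); print('rel',rel.round(3))
hand.move_gripper(0.,90)
p=np.array(o['position']); bot.servo_line(p+Z*.04,velocity=.08); print(np.round(get_obs()['wrist_force'],1))
bot.servo_line(p+Z*.15,velocity=.25)
K=keymat([.4794,-.080,.220],-h); pos,Q=tool_for(K,rel); print(pos,kinematics.solve_ik(pos,Q))
bot.reach(pos,Q); bot.dwell(.2)
o=get_obs(); print(o['time_s'],o['position'],o['gripper_width'])
for n in('scene','top'):
    d=cam(n); pickle.dump(d,open(n+'2.pkl','wb')); save(n+'2.png',d['frame'])
    print(n,'bend',proj(d,K[:3,3]),'stip',proj(d,K[:3,3]+.054*K[:3,0]),'ltip',proj(d,K[:3,3]-.18*K[:3,2]),'mouth',proj(d,[.4794,-.08,.088]))
a=cv2.imread('pics/scene2.png')[195:295,235:335]; b=cv2.imread('pics/top2.png')[200:300,340:440]
cv2.imwrite('pics/z2.png',np.hstack([cv2.resize(x,(400,400),interpolation=cv2.INTER_CUBIC) for x in(a,b)]))
E
```

```text
rel [[-0.273 -0.    -0.962 -0.096]
 [ 0.962 -0.    -0.273 -0.028]
 [ 0.    -1.     0.    -0.   ]
 [ 0.     0.     0.     1.   ]]
[ 0.2  0.1 -3.3]
[ 0.48501156 -0.18011047  0.21888151] [-0.17969446  0.1634003   1.94309857 -0.32263926  0.99423586 -0.06104981]
17.175 [ 0.48426673 -0.18061339  0.21773911] 0.009866037737121568
scene bend [[281.99845417 216.75419055]] stip [[283.14904614 234.1149169 ]] ltip [[217.93997524 202.36893599]] mouth [[284.72202435 257.84896828]]
top bend [[376.3404741  238.86351232]] stip [[374.88702478 242.04594505]] ltip [[441.69298024 233.79247368]] mouth [[372.96851506 246.24643821]]
```

View pics/z2.png

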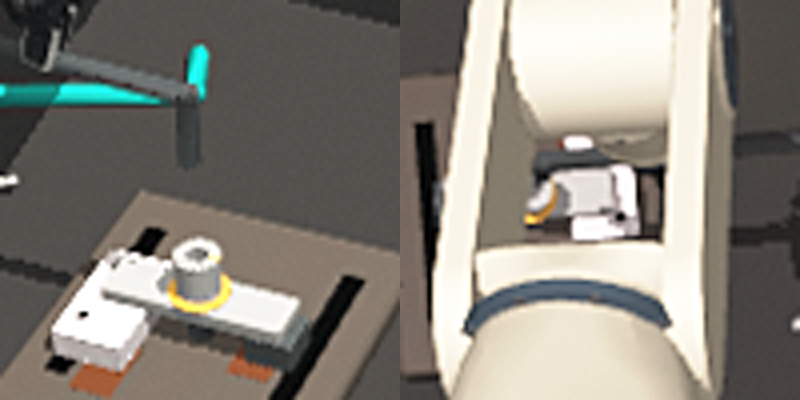

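The short arm hangs down over the bolt: scene bend (282,218), tip end (282.3,235.8), mouth (285.2,257.5). The forearm hides it in the top view. One enlarged overlay against my model will show the offset and the mark.

```bash
python3 - <<'E'
from h import *
import pickle
d=pickle.load(open('scene2.pkl','rb')); o=get_obs(); rel=np.load('rel.npy'); K=obsT(o)@rel
print('bend',K[:3,3])
s=6.6;x0,y0,x1,y1=242,200,302,282
raw=cv2.resize(d['frame'][y0:y1,x0:x1],None,fx=s,fy=s,interpolation=cv2.INTER_CUBIC)
# contrast stretch
raw=np.clip(raw.astype(float)*1.25,0,255).astype(np.uint8); ov=raw.copy()
pp=lambda P:((proj(d,P)-[x0,y0]+.5)*s).astype(np.int32)
hexa=lambda r,a0=0:np.array([[r*np.cos(a),r*np.sin(a)] for a in np.radians(a0+60*np.arange(6))])
r=.007/np.cos(np.pi/6)
# short arm: corners along local z ; long: corners along local x (flats +-y)
H=hexa(r); loc=np.r_[[[.054,y,z] for z,y in H],[[0.0,y,z] for z,y in H]]; W=(K[:3,:3]@loc.T).T+K[:3,3]
cv2.polylines(ov,[cv2.convexHull(pp(W))],True,(255,0,0),1); cv2.polylines(ov,[pp(W[:6])],True,(255,0,255),1)
loc=np.r_[[[x,y,0] for x,y in H],[[x,y,-.18] for x,y in H]]; W=(K[:3,:3]@loc.T).T+K[:3,3]
cv2.polylines(ov,[cv2.convexHull(pp(W))],True,(0,255,0),1)
ang=np.linspace(0,2*np.pi,60); c=[.4794,-.080]
for rr,z in((.0155,.088),(.0155,.058),(.021,.058)):
    cv2.polylines(ov,[pp(np.c_[c[0]+rr*np.cos(ang),c[1]+rr*np.sin(ang),0*ang+z])],True,(0,0,255),1)
save('z3.png',np.hstack([raw,ov])); print(raw.shape)
E
```

```text
bend [ 0.47912959 -0.08048814  0.21941648]
(541, 396, 3)
```

View pics/z3.png

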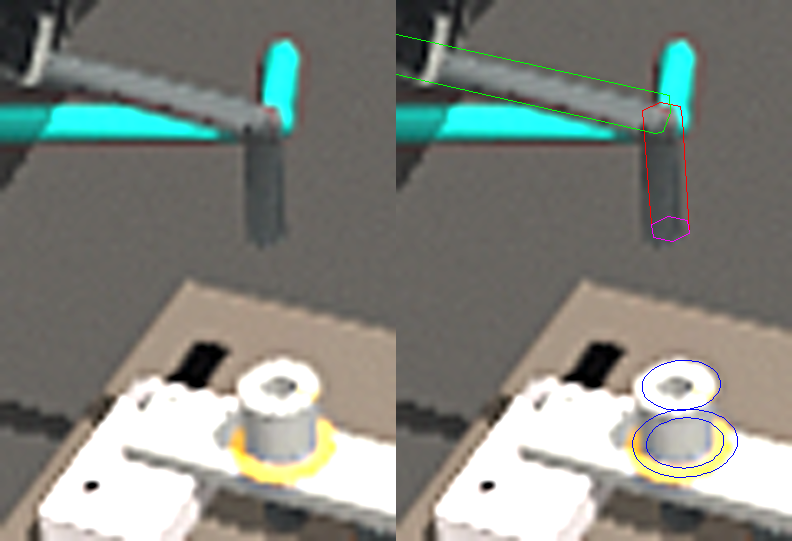

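The key held its angle with about 2° of sag in the jaws: the short arm looks image-vertical where the model leans. In the overlay, the bolt sits about 6 crop px left of the model and the tip about 8 px left. Relative to the bolt, the tip is therefore about 1.3 mm too far right. I'll correct both, then lower by feel.

```bash
cat >> h.py <<'E'
def force(b): return np.array(get_obs()['wrist_force'])-b
def go(K,rel,v=.05):
    p,Q=tool_for(K,rel); bot.servo_line(p,ori=Q,velocity=v)
E
python3 - <<'E'
from h import *
import pickle
d=pickle.load(open('scene2.pkl','rb'))
m=atz(d,(313/6.6+241.5,395/6.6+199.5),.088)-atz(d,(279/6.6+241.5,384/6.6+199.5),.088); print('mark az',np.degrees(np.arctan2(m[1],m[0])),np.hypot(*m[:2]))
g=np.load('g.npz'); h,k=g['h'],g['k']; rel=np.load('rel.npy')
T=obsT(get_obs()); K=T@rel; gp=K[:3,3]-.1*K[:3,2]
E=R.from_rotvec(k*np.radians(2.2)).as_matrix()
K2=mat(gp+E@(K[:3,3]-gp)+h*.0013+Z*.0015,E@K[:3,:3]); rel=np.linalg.inv(T)@K2; np.save('rel2.npy',rel)
c=np.array([.4794,-.080]); zb=lambda tip:tip+.054
go(keymat([*c,zb(.110)],-h),rel,.1); bot.dwell(.2)
b=np.array(get_obs()['wrist_force']); np.save('b2.npy',b); print('base',b.round(2))
for n in ('scene',):
    dd=cam(n); pickle.dump(dd,open(n+'3.pkl','wb'))
go(keymat([*c,zb(.093)],-h),rel,.06)
z=.093
while z>.066:
    z-=.0015; go(keymat([*c,zb(z)],-h),rel,.04); f=force(b); print(round(z,4),f.round(1))
    if f[2]>6: break
o=get_obs(); print(o['time_s'],z,o['position'],(obsT(o)@rel)[:3,3])
E
```

```text
mark az 87.49043757857315 0.015449533985699078
base [-0.82 -0.21 -2.45]
0.0915 [ 0.7  0.4 -1. ]
0.09 [ 0.9  0.3 -0.2]
0.0885 [ 1.8  0.2 -0.7]
0.087 [ 1.   0.4 -1.2]
0.0855 [ 0.4 -0.3 -0.8]
0.084 [ 0.3 -0.1 -1.5]
0.0825 [-0.1  0.6 -1.7]
0.081 [ 0.9  0.4 -1.5]
0.0795 [ 1.   0.1 -0.8]
0.078 [ 0.8 -0.2 -0.7]
0.0765 [ 0.7  0.1 -0.1]
0.075 [1.1 0.7 0. ]
0.0735 [ 1.   0.2 -0.3]
0.072 [ 0.   1.1 -0.9]
0.0705 [ 0.9 -0.2 -0.7]
0.069 [ 1.5  0.6 -0.8]
0.0675 [ 1.8 -0.6 -0.5]
0.066 [ 0.5 -0.7 -0.4]
23.1833 0.06599999999999998 [ 0.48502776 -0.18127939  0.11721796] [ 0.47935053 -0.07997142  0.11989923]
```

No contact down to a model tip height of 66 mm, so it seems to have slid in first time. I'll push to the floor and then look.

```bash
python3 - <<'E'
from h import *
import pickle
g=np.load('g.npz'); h,k=g['h'],g['k']; rel=np.load('rel2.npy'); b=np.load('b2.npy'); c=np.array([.4794,-.080]); z=.066
while z>.052:
    z-=.001; go(keymat([*c,z+.054],-h),rel,.04); f=force(b); print(round(z,4),f.round(1))
    if f[2]>10: break
o=get_obs(); print(o['time_s'],o['position'],o['gripper_width'])
d=cam('scene'); pickle.dump(d,open('scene4.pkl','wb'))
d3=pickle.load(open('scene3.pkl','rb'))
save('z4.png',np.hstack([crop(x['frame'],235,205,315,285,5) for x in(d3,d)]))
E
```

```text
0.065 [-0.1  0.6 -1.5]
0.064 [-0.2 -0.4 -0.1]
0.063 [ 1.   0.6 -0.3]
0.062 [ 0.8 -0.  -0.1]
0.061 [ 1.3 -0.8  1.3]
0.06 [ 0.2 -3.6  3. ]
0.059 [ 1.  -5.8  4.5]
0.058 [ 0.4 -7.2  4.9]
0.057 [ 0.8 -9.7  7.1]
0.056 [  0.7 -11.    8.8]
0.055 [  1.3 -12.9   9.9]
0.054 [  1.4 -14.3  11. ]
26.1833 [ 0.48662396 -0.18336412  0.10686572] 0.009869743957654394
```

View pics/z4.png

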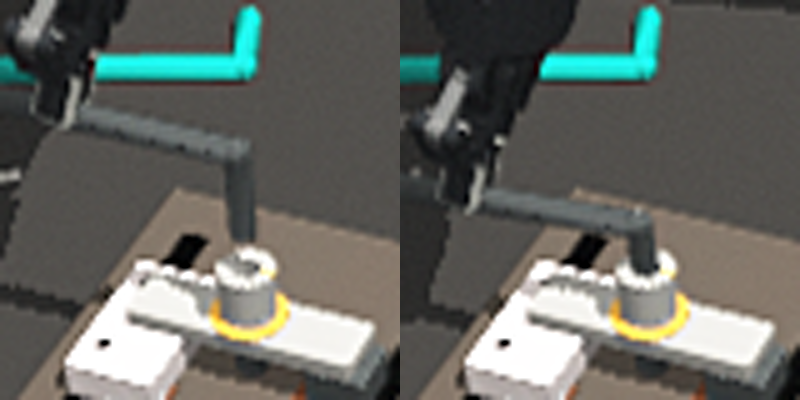

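In the right crop the short arm is down in the socket, at crop (645,265), and the long arm is level. Contact came at a model tip height of 61 mm against the 62 mm floor, so it is seated. Next I take off the downward preload and turn clockwise in small steps, watching the torque.

```bash
cat > turn.py <<'E'
from h import *
import sys
def torque(b,mb,c,L=.13):
    o=get_obs(); T=obsT(o); f=np.array(o['wrist_force'])-b; m=np.array(o['ft_torque'])-mb
    W=T[:3,3]-L*T[:3,1]; r=W-np.r_[c,W[2]]; rt=(T[:3,3]-np.r_[c,T[2,3]])[:2]
    d=rt/np.hypot(*rt); tang=np.array([d[1],-d[0]])   # clockwise tangent
    az=np.degrees(np.arctan2(d[1],d[0]))
    return az, -(np.cross(r,f)+m)[2]*-1, -f[:2]@tang, f[:2]@d, f[2], np.hypot(*rt), o
c=np.array([.4794,-.080]); rel=np.load('rel2.npy')
E
python3 - <<'E'
from turn import *
hand.move_gripper(0,60)
go(keymat([*c,.0605+.054],hd(-87)),rel,.04); bot.dwell(.1)
o=get_obs(); b=np.array(o['wrist_force']); mb=np.array(o['ft_torque']); print('residual vs air',(b-np.load('b2.npy')).round(1)); b=np.load('b2.npy')
np.save('mb.npy',mb)
a=-87.; 
for i in range(14):
    a-=1.5; go(keymat([*c,.0605+.054],hd(a)),rel,.06); bot.dwell(.04)
    az,M,ft,fr,fz,rr,o=torque(b,mb,c); print(f"{a:.1f} az {az:.2f} M {M:.2f} Ft {ft:.1f} Ft*r {ft*rr:.2f} fr {fr:.1f} fz {fz:.1f} r {rr:.3f}")
    if ft*rr>1.9: break
np.save('a.npy',a); print(get_obs()['time_s'])
E
```

```text
residual vs air [ 1.6 -4.2  4. ]
-88.5 az -88.27 M 0.05 Ft 0.4 Ft*r 0.04 fr 5.5 fz 3.1 r 0.102
-90.0 az -89.73 M 0.02 Ft 0.2 Ft*r 0.02 fr 5.3 fz 3.4 r 0.102
-91.5 az -91.18 M 0.10 Ft 1.4 Ft*r 0.14 fr 6.5 fz 3.6 r 0.102
-93.0 az -92.62 M 0.22 Ft 3.0 Ft*r 0.31 fr 5.4 fz 5.1 r 0.102
-94.5 az -93.97 M 0.29 Ft 2.4 Ft*r 0.25 fr 5.5 fz 4.2 r 0.102
-96.0 az -95.22 M 0.39 Ft 3.4 Ft*r 0.34 fr 6.3 fz 4.8 r 0.102
-97.5 az -96.39 M 0.64 Ft 5.0 Ft*r 0.51 fr 4.8 fz 4.6 r 0.102
-99.0 az -97.45 M 0.96 Ft 6.4 Ft*r 0.65 fr 4.5 fz 3.8 r 0.102
-100.5 az -98.47 M 1.36 Ft 9.3 Ft*r 0.95 fr 4.9 fz 3.1 r 0.102
-102.0 az -99.69 M 1.55 Ft 10.0 Ft*r 1.01 fr 3.7 fz 2.8 r 0.101
-103.5 az -101.15 M 1.62 Ft 10.8 Ft*r 1.10 fr 4.2 fz 3.3 r 0.101
-105.0 az -102.67 M 1.53 Ft 10.4 Ft*r 1.06 fr 5.0 fz 2.4 r 0.101
-106.5 az -104.18 M 1.60 Ft 11.0 Ft*r 1.12 fr 4.7 fz 3.0 r 0.101
-108.0 az -105.70 M 1.62 Ft 10.7 Ft*r 1.09 fr 5.3 fz 3.5 r 0.101
30.95
```

The torque plateaus at about 1.6 N m and the bolt has been turning since az ≈ -99.5°. I'll carry on until the torque climbs at the stop.

```bash
python3 - <<'E'
from turn import *
b=np.load('b2.npy'); mb=np.load('mb.npy'); a=float(np.load('a.npy')); n=0
while a>-150:
    a-=1.5 if a>-124 else .8; go(keymat([*c,.0605+.054],hd(a)),rel,.06); bot.dwell(.04)
    az,M,ft,fr,fz,rr,o=torque(b,mb,c); print(f"{a:.1f} az {az:.2f} M {M:.2f} Ft {ft:.1f} Ft*r {ft*rr:.2f} fr {fr:.1f} fz {fz:.1f}")
    if M>1.88: break
np.save('a.npy',a); print(get_obs()['time_s'])
E
```

```text
-109.5 az -107.23 M 1.66 Ft 11.5 Ft*r 1.17 fr 5.3 fz 3.1
-111.0 az -108.75 M 1.56 Ft 11.0 Ft*r 1.12 fr 6.1 fz 4.3
-112.5 az -110.27 M 1.58 Ft 10.5 Ft*r 1.07 fr 4.5 fz 3.6
-114.0 az -111.81 M 1.61 Ft 10.8 Ft*r 1.09 fr 5.2 fz 2.9
-115.5 az -113.34 M 1.60 Ft 11.2 Ft*r 1.14 fr 5.9 fz 3.7
-117.0 az -114.87 M 1.59 Ft 10.9 Ft*r 1.10 fr 6.3 fz 4.4
-118.5 az -116.38 M 1.62 Ft 11.3 Ft*r 1.14 fr 6.7 fz 3.5
-120.0 az -117.94 M 1.54 Ft 11.0 Ft*r 1.11 fr 5.3 fz 3.5
-121.5 az -119.47 M 1.57 Ft 11.0 Ft*r 1.11 fr 6.6 fz 4.2
-123.0 az -121.00 M 1.60 Ft 11.4 Ft*r 1.16 fr 6.2 fz 4.5
-124.5 az -122.53 M 1.67 Ft 11.8 Ft*r 1.19 fr 5.6 fz 3.1
-125.3 az -123.34 M 1.63 Ft 11.4 Ft*r 1.15 fr 5.7 fz 5.6
-126.1 az -124.16 M 1.71 Ft 12.1 Ft*r 1.22 fr 6.3 fz 5.1
-126.9 az -124.97 M 1.60 Ft 11.1 Ft*r 1.12 fr 6.2 fz 6.2
-127.7 az -125.80 M 1.62 Ft 11.6 Ft*r 1.18 fr 5.0 fz 5.0
-128.5 az -126.61 M 1.58 Ft 11.9 Ft*r 1.20 fr 6.5 fz 4.2
-129.3 az -127.43 M 1.64 Ft 11.7 Ft*r 1.18 fr 6.9 fz 5.5
-130.1 az -128.27 M 1.70 Ft 12.2 Ft*r 1.23 fr 5.6 fz 4.3
-130.9 az -129.06 M 1.56 Ft 11.5 Ft*r 1.16 fr 5.4 fz 4.8
-131.7 az -129.89 M 1.60 Ft 11.7 Ft*r 1.18 fr 5.7 fz 5.5
-132.5 az -130.71 M 1.58 Ft 11.5 Ft*r 1.17 fr 5.6 fz 4.6
-133.3 az -131.51 M 1.60 Ft 11.5 Ft*r 1.16 fr 5.3 fz 5.6
-134.1 az -132.34 M 1.58 Ft 11.6 Ft*r 1.17 fr 5.4 fz 5.7
-134.9 az -133.16 M 1.60 Ft 11.3 Ft*r 1.14 fr 5.4 fz 5.9
-135.7 az -133.99 M 1.61 Ft 11.8 Ft*r 1.19 fr 5.4 fz 5.9
-136.5 az -134.61 M 1.79 Ft 13.2 Ft*r 1.33 fr 5.4 fz 5.2
-137.3 az -135.18 M 1.93 Ft 13.3 Ft*r 1.34 fr 6.5 fz 5.5
38.825
```

The stop is found: torque rose 1.60 → 1.79 → 1.93 N m at az -134°. That is 34.7° (0.605 rad) of bolt travel, which fits a start of about -0.056 rad. I'll unload inside the play, lower the arm gently, release and retreat.

```bash
python3 - <<'E'
from turn import *
import pickle
b=np.load('b2.npy'); mb=np.load('mb.npy'); a=float(np.load('a.npy'))
for i in range(9):
    a+=1.5; go(keymat([*c,.0605+.054],hd(a)),rel,.06); bot.dwell(.04)
    az,M,ft,fr,fz,rr,o=torque(b,mb,c); print(f"{a:.1f} az {az:.2f} M {M:.2f} Ft {ft:.1f} fr {fr:.1f} fz {fz:.1f}")
    if M<.2: break
for dr in (2,4):
    go(keymat([*c,.0605+.054],hd(a),-np.radians(dr)),rel,.05); bot.dwell(.05)
    print('droop',dr,force(b).round(1))
hand.move_gripper(.05,40); bot.dwell(.2)
o=get_obs(); T=obsT(o); print('open',o['gripper_width'],(np.array(o['wrist_force'])).round(1))
p=T[:3,3]; bot.servo_line(p-T[:3,1]*.10,velocity=.12); print(np.round(get_obs()['wrist_force'],1))
bot.servo_line(p-T[:3,1]*.10+Z*.15,velocity=.25)
bot.goto_joints([1.1,.2,1.6,0,1.2,0]); 
for n in('scene','top'): d=cam(n); pickle.dump(d,open(n+'5.pkl','wb'))
print(get_obs()['time_s'])
f=lambda n:pickle.load(open(n+'5.pkl','rb'))['frame']
save('z5.png',np.hstack([crop(f('scene'),210,195,330,295,3.333),crop(f('top'),330,210,450,310,3.333)]))
E
```

```text
-135.8 az -134.09 M 1.63 Ft 12.2 fr 6.0 fz 4.9
-134.3 az -133.03 M 1.10 Ft 8.6 fr 4.5 fz 5.2
-132.8 az -131.93 M 0.89 Ft 7.4 fr 3.7 fz 5.4
-131.3 az -130.75 M 0.62 Ft 5.9 fr 2.5 fz 4.4
-129.8 az -129.58 M 0.28 Ft 3.6 fr 3.2 fz 4.7
-128.3 az -128.25 M 0.15 Ft 2.1 fr 3.3 fz 3.6
droop 2 [-3.7 -9.4  9.6]
droop 4 [ -7.6 -16.6  13.1]
open 0.050289152768889005 [ 0.1  0.3 -0.3]
[ 1.  -0.9  0.6]
46.2167
```

View pics/z5.png

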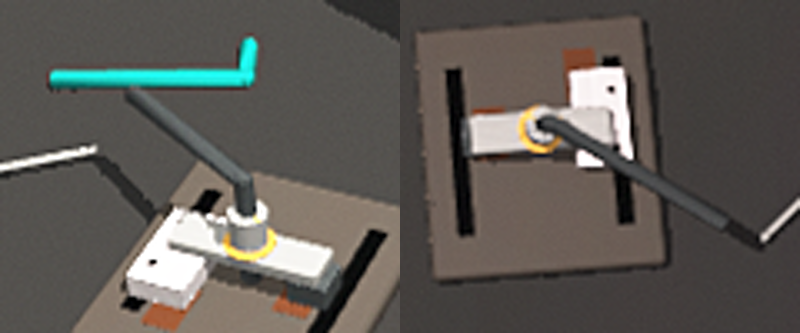

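The key is seated with its long arm lying free: bend at crop (248,180), long tip at (132,93) in the scene view and (755,240) in the top view. Last checks are the seat depth, the lever angle, and whether the bystanders moved.

```bash
python3 - <<'E'
from h import *
import pickle
L=lambda n:pickle.load(open(n+'.pkl','rb'))
S,T=L('scene5'),L('top5')
D0=L('d0')
bend,e=tri(S,(210+247/3.333,195+180/3.333),T,(330+143/3.333,210+122/3.333)); tip,e2=tri(S,(210+133/3.333,195+94/3.333),T,(330+352/3.333,210+237/3.333))
print('bend',bend,e,'ltip',tip,e2,'len',np.linalg.norm(tip-bend)); v=tip-bend
print('az',np.degrees(np.arctan2(v[1],v[0])),'elev',np.degrees(np.arcsin(v[2]/np.linalg.norm(v))))
print('exp S',proj(S,[.4794,-.08,.116]),'obs',(210+247/3.333,195+180/3.333))
for n,d0,d1 in(('scene',D0['scene'],S),('top',D0['top'],T)):
    df=(np.abs(d0['frame'].astype(int)-d1['frame']).max(2)>45).astype(np.uint8); df=cv2.morphologyEx(df,cv2.MORPH_OPEN,np.ones((2,2),np.uint8))
    _,_,st,_=cv2.connectedComponentsWithStats(df); print(n,[tuple(map(int,s)) for s in st[1:] if s[4]>8])
print(get_obs()['time_s'],np.round(get_obs()['wrist_force'],1))
E
```

```text
bend [ 0.47524209 -0.07986445  0.11433787] 0.004560269284319434 ltip [ 0.36801777 -0.25788511  0.07441684] 0.014045409504375217 len 0.21161780979196118
az -121.06113943785775 elev -10.873824373424007
exp S [[284.16894927 249.50381641]] obs (284.1074107410741, 249.005400540054)
scene [(397, 0, 23, 50, 313), (440, 0, 17, 36, 176), (459, 0, 28, 56, 396), (492, 0, 44, 40, 426), (533, 0, 107, 117, 5604), (413, 24, 3, 4, 9), (539, 45, 34, 29, 217), (385, 63, 9, 19, 66), (371, 67, 85, 153, 1942), (373, 99, 5, 3, 14), (340, 100, 48, 52, 910), (632, 101, 8, 8, 35), (514, 109, 126, 108, 5420), (375, 164, 2, 6, 12), (340, 172, 39, 45, 507), (382, 182, 3, 17, 45), (284, 209, 4, 13, 48), (278, 248, 8, 8, 28), (287, 248, 2, 6, 12), (260, 257, 6, 5, 14)]
top [(371, 242, 30, 19, 169), (401, 264, 7, 5, 21), (15, 283, 353, 197, 25046), (91, 323, 9, 16, 49), (229, 331, 3, 5, 10), (237, 333, 5, 3, 10), (330, 366, 61, 41, 1286), (388, 401, 8, 9, 35), (385, 411, 7, 16, 53), (297, 417, 4, 3, 10), (330, 429, 4, 3, 10), (262, 433, 6, 2, 12), (338, 432, 9, 5, 31), (366, 455, 14, 25, 163), (366, 458, 4, 3, 11)]
46.2167 [-0.5  0.8 -0.8]
```

The bend matches its seated position to 0.5 px in the scene view. My top-view long-tip reading ran past the arm into its shadow or the screwdriver, so it gave an impossible 212 mm length. Image differences show only the arm, the key and its shadow.

```bash
python3 -c "
from h import *
hand_in()"
```

```text
the job is handed in; nothing more can be done
```

I pulled the key out, turned it over and pushed its short arm down to the socket floor. I then turned the bolt clockwise to its stop, let go and backed the robot clear. The job is handed in at 46 s of the 72 s allowed.

- **Seating:** Contact came at about 61 mm tip height by my model, against the 62 mm floor. After release, the bend was within 0.5 px of its seated position in the scene view.
- **Turning:** The torque held at about 1.6 N m through roughly 0.605 rad of turning. It then rose to 1.79 and 1.93 N m over the last two steps, so I stopped there (about 13 N at 145 mm, under the 15 N limit). That travel fits a start near -0.056 rad and the stop at 0.55 rad. I inferred the stop from torque and travel and did not confirm it from the bolt's yellow mark.
- **Bystanders:** The before and after images show no change at the bystanders or the turquoise keys.
- **Checks that disagreed:**
  - The two cameras differed by about 7 mm on the bolt's position, so I relied on touch and on measurements relative to the bolt.
  - My last reading of the long tip in the top view was wrong (212 mm arm length instead of 180), so the sag of about 11° from it is not reliable.
  - Lowering the arm before release loaded the wrist to about 22 N, because the key met the limit of its play.

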